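# Show the descaler ball's dish to the laundry tag reader

## Robot

A 6-joint arm with a two-finger parallel gripper is mounted at the origin on the work surface. World frame = base frame: x ahead of the robot, y to its left, z up, the work surface at z = 0. Lengths are in mm, angles in degrees, forces in N, time in s.
With the tool pointing down it reaches from about 325 to 775 mm from the base axis. Payload 5.5 kg.
Tool frame: the origin (TCP) lies on the mounting face of the last link; the fingertips stand 173 mm ahead of it and the grasp point (between the pads) lies 155 mm ahead of it; z points along the fingers, y is the line along which they close (so a half turn about z gives the same grasp; the last joint's range is limited). The gripper opens to 85 mm and grips with 20 to 120 N. Pads are 22 mm wide; open, the fingers measure 114 mm over their backs; the gripper's body (76 mm by 85 mm) begins 54 mm behind the grasp point. The pads swing forward as they close: fully open they stand 13 mm farther back than shut.
Start: joints at [60.12, 5.22, 70.514, -0, 104.267, -3.249], TCP at [268.954, 536.36, 404.675] pointing down, gripper open.
Joint ranges: [-164.24, 164.24], [-49.07, 125.15], [9.68, 141.18], [-86.29, 266.29], [3.28, 154.24], [-151.56, 151.56]. Speed limits (degrees/s): [147.25, 147.25, 172.46, 180, 180, 180].

## Interface

Orientations are given as [roll, pitch, yaw] about the fixed x, y, z axes, in that order (R = Rz(yaw) Ry(pitch) Rx(roll)).
In Python, from cell import readout, eyes, job gives the robot as it stands.
- The arm moves only by the tool arm_command, never from a script. Its argument "commands" is a list that holds one entry, the list of rows, each a list of 4 numbers: the shift along the world's x, y, z in mm, then the turn about the world's z in degrees. In form: [[[tx, ty, tz, roll], ...]]. A call has 1 to 20 rows; each row is the pose to reach, as a shift and turn from the pose commanded when the call began; what a row does not reach only later rows make up. A row lasts 1/8 s, in which the tool goes at most 62.5 mm and 10.7 degrees, less where a joint would pass 70% of its speed; a pose out of reach is approached as far as the arm can. A call with a gripper value outside its range is refused whole. "jaw" is the gripper command: -1 is shut, 1 is fully open, values between are in proportion, set as the call begins (left out, the last holds). The fingers move at their own pace and stop on an object; "squeeze" is the grip in N (left out, the last holds). Time passes only in rows, so rows that repeat a pose let the fingers close. It gives the time, the measured TCP pose, the force, the opening and the grip force at its end, in the units of the state.
- readout.state(): the state, without advancing time (a new reading comes with each control period).
- eyes.grab_frame(name): name is "side" or "top" or "wrist"; returns the picture (384x512x3 uint8, red, green, blue); there is no depth.
- eyes.camera_info(name): a dict with "intrinsics" (3x3 intrinsics, pixels), "position" and "rotation" of the camera in the world. Camera axes: x right, y down, z forward; pixel columns grow to the right and rows downward; lengths in mm; the calibration is good to about 2 mm. A picture is of the moment at which its call begins: read the wrist's pose just before it. camera_info takes no time and is no camera call; for the wrist camera it gives the pose at the moment of the call.
- job.job_done(): hands the job in; it is judged then, once.
Trained networks look in the newest picture that a camera, given by its name, has taken for a name from the list of things; names that differ only in an ending like _2 or _b are one class to them, and where a whole thing is asked for, a point or a joint stands for the part that bears it (a point fixed in the world has none). Each returns a list of dicts, best first, with "p" (0 to 1); they miss things now and then, are a little off and sometimes report something else, mostly with a low value. They report only what shows in the picture. A call takes as long as a camera call.
- eyes.outline_of(thing, camera): "pixels" (384x512 bool, what is visible of it) and "extent" ([left, top, right, bottom] in pixels, round what is visible of it).
- eyes.tip_of(thing, camera): "position" ([column, row] in pixels: a listed point, or the origin of a listed thing).
The state is a dict: "time_s": time; "joint_pos": joint angles; "dq": joint speeds; "effort": joint torques, N m; "tool_pos": TCP position; "orientation": TCP orientation; "force": force on the tool from outside, world axes, zero at the start; "moment": the same for the moment, N m; "finger_gap": finger opening in mm; "grasp_force": force on a finger pad.
Only numpy, scipy, OpenCV 4.12 (cv2) and the standard library are available. Lean on these libraries where they do the work, as an engineer would, in place of code of your own. Each camera call takes 0.05 s, during which the arm holds its last target. There are 200 camera calls.

## Task

Take the green dish by its upright black handle and lift it straight up off its wooden stand until its striped tag is as high as the dark window of the round white reader post; then, keeping it up there over the stand, turn it a quarter turn about its own middle so that the tag faces the post. Keep the dish level all the while so that the loose orange ball stays in the white spot at its middle, do not touch the ball, and leave everything else where it is. Finish still holding the dish up, steady, with the tag facing the post: it is being read, so do not put it down or let go.

Things in the scene. Friction and masses are not known exactly. Their poses are not given: they have to be found in the camera images.
- dish_handle (a point): Grasp point of the handle: an upright black plate, 10 mm thick along the dish's x, 36 mm wide along y, outside the rim on the -x side (tag opposite); top 21 mm above this point. Pinch its thickness from straight above (fingers close along x, one over the dish); finger ends 19 mm below this point still pass 9 mm above the ball and 25 mm above the rim. Axes: the dish's.
- dish_center (a point): Middle of the dish, where the ball's centre belongs, 26 mm above its underside. Loose green dish, 149 mm across, rim 30 mm high, 0.10 to 0.18 kg; flat floor 24 mm across, then a cone rising 12 degrees; white spot 40 mm across at the middle. x runs from handle to tag, z up. From here, in these axes, the handle's grasp point is at (-90, 0, 48) mm and the tag at (79, 0, 3) mm.
- dish_tag (a point): Middle of the outer face of the tag: white upright plate with black stripes, 46 mm wide, 34 mm high, on the rim opposite to the handle, facing along the dish's +x. At z = 0.069 while the dish is on its stand: a lift of 80 mm brings it to the middle of the reader's window.
- ball_center (a point): Centre of the loose orange descaler ball, 36 mm across, about 45 g, lying in the dish; it rolls if the dish tips by more than about 6 degrees or is jerked.
- stand: Wooden square block, 110 by 110 by 40 mm, fixed, origin at the middle of its underside on the cabinet top. The dish starts centred on it with its x axis along the stand's x; the tag starts pointing away from the robot.
- reader_window (a point): On the axis of the fixed round white reader post (65 mm across, 220 mm high, foot 92 mm across), at mid-height of its dark all-round window, z 0.10 to 0.20; axes mean nothing. It stands about 240 mm from the stand, square to one side: along the stand's +y or -y, so the quarter turn goes left or right. The tumbler is on the other side.
- tumbler_rim (a point): Centre of the mouth of the loose stainless steel tumbler, 72 mm across the rim and 110 mm high, standing beside the stand on the side away from the reader. Not to be disturbed.
- spray_bottle: Purple spray bottle on its side, about 230 by 85 by 50 mm, behind the stand; loose, not to be disturbed. Origin at its underside near the middle.
- scrub_pad: Blue silicone scrub pad, 75 by 110 by 14 mm, behind the stand; loose, not to be disturbed. Origin at the middle of its underside.
- brush: Loose scrubbing brush lying to the robot's right, not to be disturbed. Origin at its underside.
- jar: Loose amber jar with a metal lid, 80 mm across and 120 mm high, at the robot's left, not to be disturbed. Origin at the middle of its underside.

How it is judged (in metres and radians):
On the way, in this order (a step that is already met when the one before it is completed fails the run):
1. the dish is lifted level at least 30 mm clear of the stand, not yet turned (within 0.25 rad), with the ball in the middle (z of dish_center in the frame of stand above 0.096 m and angle between the x axis of dish_center and the x axis of stand, either way round below 0.25 rad and horizontal distance between dish_center and stand below 0.045 m and angle between dish_center's own z axis and vertical below 0.12 rad and distance between ball_center and dish_center below 0.02 m and contact force between the fingers and dish above 1 N), for 0.2 s.
2. in the air, the dish is turned a quarter turn so that the tag faces the reader, level, with the ball in the middle (angle between the x axis of dish_center and the y axis of stand, either way round below 0.2 rad and x of reader_window in the frame of dish_center above 0.1 m and y of reader_window in the frame of dish_center between -0.06 and 0.06 m and height (world z) of dish_tag between 0.11 and 0.19 m and horizontal distance between dish_center and stand below 0.045 m and angle between dish_center's own z axis and vertical below 0.12 rad and distance between ball_center and dish_center below 0.02 m and contact force between the fingers and dish above 1 N), for 0.5 s.
At the end, for the whole second after the job is handed in: Dish still held in the air over the stand (within 45 mm), tag 0.11 to 0.19 m high, turned a quarter turn (within 0.2 rad), tag facing the reader (60 mm sideways), level within 0.12 rad, still, touching neither stand nor reader, ball within 20 mm of the middle (all of step 2 and linear speed of dish below 0.03 m/s and angular speed of dish below 0.3 rad/s and contact force between dish and stand below 0.1 N and contact force between dish and reader below 0.1 N); the arm keeps its last pose, push and grip.
It fails at once if the ball leaves the middle of the dish (more than 30 mm) (not (distance between ball_center and dish_center below 0.03 m)).
It fails at once if the dish is tipped by more than 0.25 rad (not (angle between dish_center's own z axis and vertical below 0.25 rad)).
It fails at once if the ball is touched by the robot (contact force between any of the fingers, the arm and ball above 0.3 N).
It fails at once if the reader is pushed hard (over 5 N) (contact force between any of the arm, the fingers, dish and reader above 5 N).
It fails at once if the tumbler, spray bottle, scrub pad, brush or jar is displaced by more than 15 mm (distance of any of tumbler_rim, spray_bottle, scrub_pad, brush, jar from where it was at the start of the episode above 0.015 m).
It also fails if it takes over 48 s, if anything falls off the work surface, if the arm or the gripper's body presses on something with over 40 N, if the wrist force passes 120 N, or if a joint passes its speed limit or range.

## Working session

There is one attempt and no reset: what is moved stays moved. The work goes in short steps, Python scripts to look and compute and a tool call to move; the robot and the scene stay as the last step left them, time stands still between calls to the robot, and variables do not carry over. Pictures are saved under pics/ and viewed, at most 10 in all, crops included, and the job is handed in when it is done.

Besides the shell and the picture viewer there is one more tool, called after "Emit:" as name(argument=value, ...), one argument or row to a line, values as JSON. arm_command: Moves the arm, as the interface text tells. Its arguments: {"type":"object","properties":{"commands":{"type":"array","items":{"type":"array","items":{"type":"array","items":{"type":"number"}}}},"jaw":{"type":"number"},"squeeze":{"type":"number"}},"required":["commands"]}

```bash
mkdir -p pics
cat > h.py <<'E'
import numpy as np,cv2
from cell import readout,eyes,job
def ray(cam,px):
    i=eyes.camera_info(cam);K=np.array(i["intrinsics"]);R=np.array(i["rotation"]);p=np.array(i["position"])
    if R.shape!=(3,3):
        from scipy.spatial.transform import Rotation as Ro; R=Ro.from_euler('xyz',R,degrees=True).as_matrix()
    d=R@np.linalg.solve(K,[px[0],px[1],1.]);return p,d/np.linalg.norm(d)
def atz(cam,px,z):
    p,d=ray(cam,px);return p+d*(z-p[2])/d[2]
def tri(rs):
    A=0;b=0
    for p,d in rs:
        M=np.eye(3)-np.outer(d,d);A=A+M;b=b+M@p
    return np.linalg.solve(A,b)
E
python3 - <<'E'
from h import *
s=readout.state();print({k:s[k] for k in("time_s","tool_pos","orientation","finger_gap")})
ims=[]
for c in("top","side"):
    im=eyes.grab_frame(c);ims.append(im)
    print(c,np.round(eyes.camera_info(c)["position"]))
zs=dict(dish_handle=114,dish_center=66,dish_tag=69,ball_center=66,reader_window=150,tumbler_rim=110,stand=0,jar=0,brush=0,spray_bottle=0,scrub_pad=0)
for n,z in zs.items():
    rs=[]
    for c in("top","side"):
        r=eyes.tip_of(n,c)
        if r: rs.append(ray(c,r[0]["position"]));print(n,c,round(r[0]["p"],2),np.round(r[0]["position"]),np.round(atz(c,r[0]["position"],z)))
    if len(rs)==2: print("   tri",np.round(tri(rs)))
cv2.imwrite("pics/a.png",cv2.resize(np.vstack(ims),(400*1,600))[...,::-1])
E
```

```text
{'time_s': 0.0, 'tool_pos': array([268.98265337, 536.38790958, 403.55054076]), 'orientation': array([-1.79887534e+02, -4.81136394e-03,  1.53368658e+02]), 'finger_gap': 85.29099408606207}
top [ 433.   63. 1636.]
side [   88. -1055.   807.]
dish_handle top 0.84 [291. 208.] [508. -43. 114.]
dish_handle side 0.72 [246. 205.] [501. -58. 114.]
   tri [508. -44. 104.]
dish_center top 0.73 [287. 190.] [581. -28.  66.]
dish_center side 0.86 [266. 207.] [583. -25.  66.]
   tri [581. -28.  68.]
dish_tag top 0.79 [289. 168.] [673. -38.  69.]
dish_tag side 0.81 [289. 200.] [663. -29.  69.]
   tri [666. -35.  73.]
ball_center top 0.55 [290. 189.] [585. -41.  66.]
ball_center side 0.2 [356. 241.] [ 728. -292.   66.]
   tri [ 702. -123.  -42.]
reader_window top 0.75 [357. 187.] [ 588. -289.  150.]
reader_window side 0.89 [311. 224.] [ 594. -271.  150.]
   tri [ 586. -285.  162.]
tumbler_rim top 0.56 [228. 191.] [573. 205. 110.]
tumbler_rim side 0.68 [239. 164.] [591. 203. 110.]
   tri [581. 201. 112.]
stand top 0.74 [276. 144.] [783.  15.   0.]
stand side 0.61 [271. 226.] [591. -42.   0.]
   tri [718.  37. -66.]
jar top 0.78 [147. 214.] [479. 551.   0.]
jar side 0.82 [183. 160.] [476. 540.   0.]
   tri [479. 553.  -7.]
brush top 0.54 [384. 246.] [ 363. -432.    0.]
brush side 0.62 [267. 334.] [ 390. -422.    0.]
   tri [ 374. -431.   17.]
spray_bottle top 0.64 [274. 143.] [788.  24.   0.]
spray_bottle side 0.66 [312. 205.] [772.   4.   0.]
   tri [789.  25. -17.]
scrub_pad top 0.76 [334. 147.] [ 774. -233.    0.]
scrub_pad side 0.95 [356. 242.] [ 782. -227.    0.]
   tri [ 775. -233.    6.]
```

View pics/a.png

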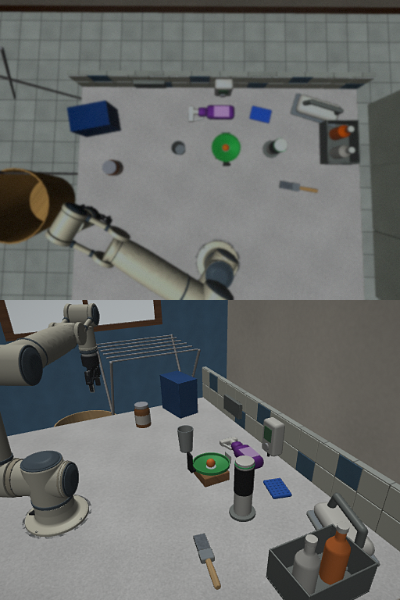

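The top view (dish about pixel (289,189), reader (357,187)) and the side view show the reader on the robot's right (-y) and the tumbler on its left. So the dish turns -90°, and the tool needs yaw 90 at the grasp and yaw 0 at the end.

Emit:
arm_command(
  commands=[
    [[55,-144,0,-16],[110,-288,0,-32],[165,-432,0,-48],[225,-576,0,-63.4],[225,-576,0,-63.4],[225,-576,0,-63.4],[225,-576,0,-63.4],[225,-576,0,-63.4],[225,-576,0,-63.4],[225,-576,0,-63.4],[225,-576,0,-63.4],[225,-576,0,-63.4],[225,-576,0,-63.4],[225,-576,0,-63.4],[225,-576,0,-63.4],[225,-576,0,-63.4]],
  ],
  jaw=0.1,
  squeeze=60,
)

```text
time_s: 3.2
tool_pos: [493.9, -39.2, 404.8]
orientation: [180.0, 0.0, 90.0]
force: [-0.1, 0.5, 0.8]
finger_gap: 47.0
grasp_force: 0.0
```

Run:
```python
from h import *
s=readout.state();print({k:s[k] for k in("time_s","tool_pos","orientation","finger_gap","joint_pos")})
im=eyes.grab_frame("wrist");print(eyes.camera_info("wrist")["position"])
zs=dict(dish_handle=114,dish_center=66,dish_tag=69,ball_center=66,stand=0)
o=im[...,::-1].copy()
for n,z in zs.items():
    r=eyes.tip_of(n,"wrist")
    for q in r[:1]:
        print(n,round(q["p"],2),np.round(q["position"]),np.round(atz("wrist",q["position"],z),1))
        cv2.circle(o,tuple(int(v) for v in q["position"]),3,(255,0,255),1)
for n in("dish_handle","ball_center","dish_tag","stand"):
    r=eyes.outline_of(n,"wrist")
    if r: print(n,r[0]["p"],r[0]["extent"],r[0]["pixels"].sum())
cv2.imwrite("pics/b.png",o)
```

```text
{'time_s': 3.2, 'tool_pos': array([493.87746165, -39.23894843, 404.77216894]), 'orientation': array([1.79989649e+02, 2.79921415e-03, 9.00118071e+01]), 'finger_gap': 46.9828028089246, 'joint_pos': array([-8.47734684e+00, -1.09047056e+01,  8.61027912e+01, -1.28297768e-03,
        1.04791263e+02, -8.48948181e+00])}
[492.79868421  28.54073845 374.22139401]
dish_handle 0.95 [263. 183.] [500.2 -38.3 114. ]
dish_center 0.56 [339. 174.] [590.1 -39.8  66. ]
dish_tag 0.83 [405. 175.] [666.6 -40.3  69. ]
ball_center 0.8 [337. 178.] [588.6 -44.2  66. ]
dish_handle 0.67 [256.9, 104.8, 416.2, 231.8] 13437
ball_center 0.84 [323.2, 158.3, 351.9, 186.4] 793
dish_tag 0.94 [256.1, 108.8, 416.8, 229.2] 13497
stand 0.54 [412.3, 249.2, 473.0, 305.7] 2125
```

View pics/b.png

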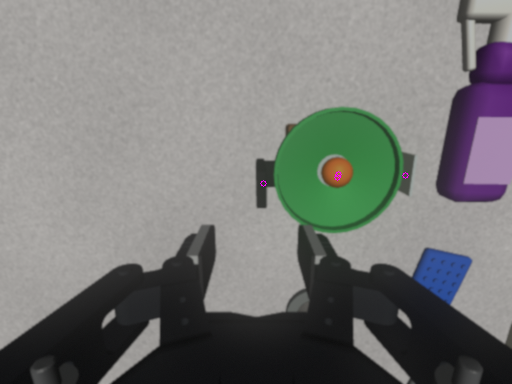

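The wrist view shows the handle as a black plate around (262,183), the ball in the white spot at (337,173), and the tag at (405,175). Next I refine the handle and rim from this same viewpoint.

Run:
```python
from h import *
im=eyes.grab_frame("wrist")
hsv=cv2.cvtColor(im,cv2.COLOR_RGB2HSV)
g=((hsv[...,0]>45)&(hsv[...,0]<85)&(hsv[...,1]>100)).astype(np.uint8)
c=max(cv2.findContours(g,0,cv2.CHAIN_APPROX_NONE)[0],key=cv2.contourArea)
h=cv2.convexHull(c)[:,0,:]
P=np.array([atz("wrist",q,70)[:2] for q in h]); 
print("rim circle",cv2.minEnclosingCircle(P.astype(np.float32)),cv2.fitEllipse(P.astype(np.float32)))
d=(im.max(2)<60).astype(np.uint8)
m=np.zeros_like(d);m[145:222,245:285]=d[145:222,245:285]
c=max(cv2.findContours(m,0,cv2.CHAIN_APPROX_NONE)[0],key=cv2.contourArea)
print(cv2.boundingRect(c))
for r in range(150,215,5):
    x=np.where(m[r])[0]; print(r,(x.min(),x.max()+1,np.round(atz("wrist",(x.min(),r),135)[:2],1),np.round(atz("wrist",(x.max()+1,r),135)[:2],1)) if len(x) else None)
o=cv2.resize(im[140:240,240:430,::-1],None,fx=4,fy=4,interpolation=cv2.INTER_CUBIC);cv2.imwrite("pics/c.png",o)
```

```text
rim circle ((587.5382080078125, -37.78108596801758), 74.46334838867188) ((587.398681640625, -37.58268737792969), (146.11058044433594, 148.08770751953125), 74.75318145751953)
(257, 160, 17, 47)
150 None
155 None
160 (np.int64(258), np.int64(263), array([494.7, -11.5]), array([499.2, -11.5]))
165 (np.int64(257), np.int64(273), array([493.9, -16. ]), array([508.3, -16. ]))
170 (np.int64(257), np.int64(273), array([493.9, -20.6]), array([508.4, -20.6]))
175 (np.int64(257), np.int64(273), array([493.9, -25.3]), array([508.4, -25.3]))
180 (np.int64(257), np.int64(273), array([493.9, -29.9]), array([508.5, -30. ]))
185 (np.int64(258), np.int64(267), array([494.8, -34.7]), array([503.1, -34.7]))
190 (np.int64(258), np.int64(265), array([494.8, -39.5]), array([501.3, -39.5]))
195 (np.int64(258), np.int64(265), array([494.8, -44.3]), array([501.3, -44.3]))
200 (np.int64(258), np.int64(265), array([494.8, -49.2]), array([501.3, -49.2]))
205 (np.int64(258), np.int64(265), array([494.8, -54.1]), array([501.4, -54.1]))
210 None
```

View pics/c.png

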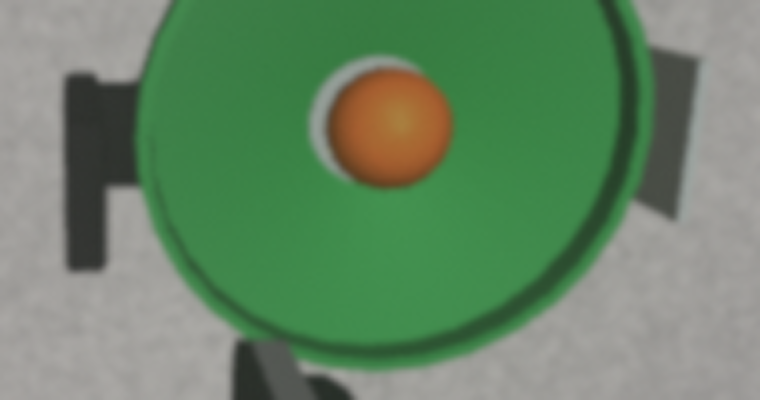

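Handle is at about (498,-38), dish middle at (587.5,-38), and dish yaw is about 0. Descending now.

Emit:
arm_command(
  commands=[
    [[4,1.5,-20,0],[4,1.5,-45,0],[4,1.5,-70,0],[4,1.5,-90,0],[4,1.5,-105,0],[4,1.5,-118,0],[4,1.5,-128,0],[4,1.5,-134,0],[4,1.5,-136,0],[4,1.5,-136,0],[4,1.5,-136,0]],
  ],
)

```text
time_s: 5.12
tool_pos: [498.1, -38.2, 269.2]
orientation: [179.9, 0.0, 90.0]
force: [0.6, -0.5, 0.8]
finger_gap: 47.2
grasp_force: 0.0
```

Run:
```python
from h import *
im=eyes.grab_frame("wrist");s=readout.state();print(s["tool_pos"],s["force"],s["time_s"])
for n,z in(("dish_handle",114),("ball_center",66),("dish_center",66),("dish_tag",69)):
    r=eyes.tip_of(n,"wrist")
    if r: print(n,r[0]["p"],np.round(r[0]["position"]),np.round(atz("wrist",r[0]["position"],z),1))
cv2.imwrite("pics/d.png",im[...,::-1])
```

```text
[498.06968453 -38.16979121 269.19811609] [-1.2471727   0.37183911  0.03388705] 5.175
dish_handle 0.79 [259. 254.] [498.5 -39.6 114. ]
ball_center 0.93 [389. 217.] [588.3 -38.5  66. ]
dish_center 0.35 [260. 253.] [499.8 -65.8  66. ]
dish_tag 0.66 [508. 214.] [666.5 -35.1  69. ]
```

View pics/d.png

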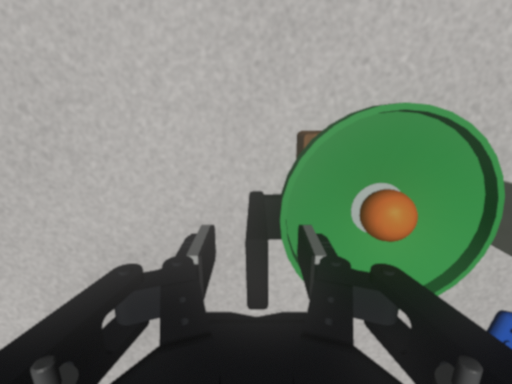

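The handle (columns 247–268) sits midway between the fingers (214 and 300), and they are clear of the ball. Closing.

Emit:
arm_command(
  commands=[
    [[0,0,0,0],[0,0,0,0],[0,0,0,0],[0,0,0,0],[0,0,0,0],[0,0,0,0],[0,0,0,0],[0,0,0,0]],
  ],
  jaw=-1,
  squeeze=30,
)

```text
time_s: 6.38
tool_pos: [498.0, -38.1, 268.8]
orientation: [180.0, 0.0, 90.0]
force: [0.4, -0.8, 0.9]
finger_gap: 9.8
grasp_force: 32.4
```

Emit:
arm_command(
  commands=[
    [[0,0,0,0],[0,0,0,0],[0,0,0,0]],
  ],
  squeeze=110,
)

```text
time_s: 6.75
tool_pos: [497.9, -38.1, 268.9]
orientation: [180.0, 0.0, 90.0]
force: [-0.6, 0.1, 2.4]
finger_gap: 8.8
grasp_force: 107.3
```

Emit:
arm_command(
  commands=[
    [[0,0,0.5,0],[0,0,1.5,0],[0,0,3,0],[0,0,5,0],[0,0,7,0],[0,0,9,0],[0,0,10.5,0],[0,0,11.5,0],[0,0,12,0],[0,0,12,0],[0,0,12,0]],
  ],
)

```text
time_s: 8.12
tool_pos: [497.9, -38.1, 280.6]
orientation: [-180.0, -0.0, 90.0]
force: [-0.3, 0.3, -2.3]
finger_gap: 8.9
grasp_force: 107.0
```

Run:
```python
from h import *
im=eyes.grab_frame("wrist");s=readout.state();print(s["tool_pos"],s["orientation"],s["force"],s["moment"],s["time_s"])
for n,z in(("ball_center",78),("dish_tag",81)):
    r=eyes.tip_of(n,"wrist")
    if r: print(n,r[0]["p"],np.round(r[0]["position"]),np.round(atz("wrist",r[0]["position"],z),1))
sd=eyes.grab_frame("side")
cv2.imwrite("pics/e.png",np.hstack([im[80:384,150:],cv2.resize(sd[150:280,190:350],(374,304))])[...,::-1])
```

```text
[497.93472886 -38.14567019 280.60376983] [-1.79991367e+02 -1.96886151e-04  8.99692877e+01] [ 0.65942533 -0.42706177 -2.21579082] [ 0.02231069  0.12544581 -0.03690583] 8.175
ball_center 0.89 [388. 216.] [586.9 -37.3  78. ]
dish_tag 0.77 [507. 223.] [666.8 -41.4  81. ]
```

View pics/e.png

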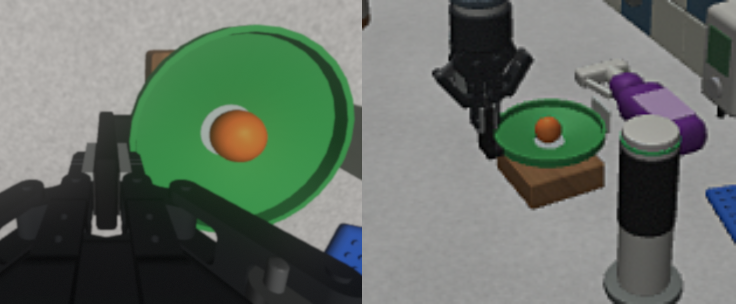

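The dish is off the stand and level, and the ball is still on the spot (wrist pixel (388,216), unchanged). I lift the remaining 68 mm smoothly.

Emit:
arm_command(
  commands=[
    [[0,0,0.7,0],[0,0,2.5,0],[0,0,5.5,0],[0,0,10,0],[0,0,15.5,0],[0,0,21.5,0],[0,0,28,0],[0,0,34.5,0],[0,0,41,0],[0,0,47,0],[0,0,53,0],[0,0,58,0],[0,0,62.5,0],[0,0,65.5,0],[0,0,67.3,0],[0,0,68,0],[0,0,68,0],[0,0,68,0],[0,0,68,0],[0,0,68,0]],
  ],
)

```text
time_s: 10.82
tool_pos: [497.9, -38.2, 348.6]
orientation: [-180.0, -0.0, 90.0]
force: [0.4, 0.0, -1.5]
finger_gap: 8.5
grasp_force: 107.0
```

Run:
```python
from h import *
im=eyes.grab_frame("wrist");s=readout.state();print(s["tool_pos"],s["orientation"],s["time_s"])
for n,z in(("ball_center",146),("dish_tag",149)):
    r=eyes.tip_of(n,"wrist")
    if r: print(n,r[0]["p"],np.round(r[0]["position"]),np.round(atz("wrist",r[0]["position"],z),1))
# arc: dish centre held fixed at C, tool offset turned -90
r=np.array([497.9,-38.1])-[587.5,-38.0]
n=76;out=[]
for k in range(1,n+1):
    u=k/n;f=10*u**3-15*u**4+6*u**5;a=-np.pi/2*f;c,s_=np.cos(a),np.sin(a)
    d=np.array([[c,-s_],[s_,c]])@r-r;out.append((d[0],d[1],np.degrees(a)))
for i in range(0,n,19):
    b=out[i-1] if i else (0,0,0)
    print([[round(float(x-bx),1) for x,bx in zip(o[:2],b[:2])]+[0,round(float(o[2]-b[2]),1)] for o in out[i:i+19]])
```

```text
[497.95008967 -38.13917461 348.65560857] [-1.79998117e+02 -9.27116430e-04  8.99713525e+01] 10.875
ball_center 0.95 [388. 218.] [587.7 -39.1 146. ]
dish_tag 0.72 [506. 219.] [666.  -38.7 149. ]
[[-0.0, 0.0, 0, -0.0], [-0.0, 0.0, 0, -0.0], [-0.0, 0.1, 0, -0.1], [-0.0, 0.2, 0, -0.1], [0.0, 0.4, 0, -0.2], [0.0, 0.6, 0, -0.4], [0.0, 1.0, 0, -0.6], [0.0, 1.4, 0, -0.9], [0.0, 1.9, 0, -1.2], [0.0, 2.6, 0, -1.7], [0.1, 3.4, 0, -2.2], [0.1, 4.3, 0, -2.8], [0.2, 5.4, 0, -3.4], [0.2, 6.5, 0, -4.2], [0.3, 7.9, 0, -5.0], [0.5, 9.3, 0, -6.0], [0.7, 10.9, 0, -7.0], [0.9, 12.6, 0, -8.1], [1.2, 14.5, 0, -9.3]]
[[0.3, 2.0, 0, -1.3], [0.8, 4.1, 0, -2.7], [1.3, 6.3, 0, -4.1], [1.9, 8.7, 0, -5.7], [2.5, 11.1, 0, -7.3], [3.3, 13.6, 0, -9.0], [4.2, 16.3, 0, -10.8], [5.3, 18.9, 0, -12.6], [6.4, 21.7, 0, -14.5], [7.7, 24.4, 0, -16.4], [9.1, 27.2, 0, -18.4], [10.6, 30.0, 0, -20.5], [12.3, 32.9, 0, -22.6], [14.1, 35.6, 0, -24.7], [16.1, 38.4, 0, -26.9], [18.1, 41.1, 0, -29.1], [20.3, 43.8, 0, -31.3], [22.6, 46.4, 0, -33.5], [25.0, 48.9, 0, -35.7]]
[[2.5, 2.4, 0, -2.2], [5.1, 4.7, 0, -4.4], [7.7, 6.9, 0, -6.6], [10.4, 9.0, 0, -8.8], [13.2, 10.9, 0, -11.0], [16.0, 12.7, 0, -13.1], [18.8, 14.4, 0, -15.2], [21.6, 16.0, 0, -17.2], [24.4, 17.4, 0, -19.2], [27.2, 18.7, 0, -21.2], [29.9, 19.8, 0, -23.1], [32.6, 20.8, 0, -24.9], [35.2, 21.7, 0, -26.7], [37.7, 22.5, 0, -28.4], [40.2, 23.2, 0, -30.0], [42.5, 23.8, 0, -31.6], [44.7, 24.3, 0, -33.0], [46.8, 24.8, 0, -34.4], [48.8, 25.1, 0, -35.7]]
[[1.9, 0.3, 0, -1.2], [3.6, 0.5, 0, -2.3], [5.2, 0.7, 0, -3.3], [6.6, 0.8, 0, -4.3], [8.0, 1.0, 0, -5.1], [9.1, 1.0, 0, -5.9], [10.2, 1.1, 0, -6.6], [11.1, 1.1, 0, -7.1], [11.9, 1.2, 0, -7.6], [12.6, 1.2, 0, -8.1], [13.1, 1.2, 0, -8.4], [13.6, 1.2, 0, -8.7], [13.9, 1.2, 0, -8.9], [14.1, 1.2, 0, -9.1], [14.3, 1.2, 0, -9.2], [14.4, 1.2, 0, -9.3], [14.5, 1.2, 0, -9.3], [14.5, 1.2, 0, -9.3], [14.5, 1.2, 0, -9.3]]
```

The tag is at z≈149 and the ball is centred. I turn about the dish's middle in slow, smooth pieces.

Emit:
arm_command(
  commands=[
    [[0,0.1,0,-0.1],[0,0.2,0,-0.1],[0,0.4,0,-0.2],[0,0.6,0,-0.4],[0,1.0,0,-0.6],[0,1.4,0,-0.9],[0,1.9,0,-1.2],[0,2.6,0,-1.7],[0.1,3.4,0,-2.2],[0.1,4.3,0,-2.8],[0.2,5.4,0,-3.4],[0.2,6.5,0,-4.2],[0.3,7.9,0,-5.0],[0.5,9.3,0,-6.0],[0.7,10.9,0,-7.0],[0.9,12.6,0,-8.1],[1.2,14.5,0,-9.3]],
  ],
)

```text
time_s: 13.1
tool_pos: [499.2, -23.5, 348.7]
orientation: [180.0, -0.0, 80.6]
force: [-0.2, -0.3, -2.4]
finger_gap: 8.8
grasp_force: 107.1
```

Emit:
arm_command(
  commands=[
    [[0.3,2.0,0,-1.3],[0.8,4.1,0,-2.7],[1.3,6.3,0,-4.1],[1.9,8.7,0,-5.7],[2.5,11.1,0,-7.3],[3.3,13.6,0,-9.0],[4.2,16.3,0,-10.8],[5.3,18.9,0,-12.6],[6.4,21.7,0,-14.5],[7.7,24.4,0,-16.4],[9.1,27.2,0,-18.4],[10.6,30.0,0,-20.5],[12.3,32.9,0,-22.6],[14.1,35.6,0,-24.7],[16.1,38.4,0,-26.9],[18.1,41.1,0,-29.1],[20.3,43.8,0,-31.3],[22.6,46.4,0,-33.5],[25.0,48.9,0,-35.7]],
  ],
)

```text
time_s: 15.48
tool_pos: [524.3, 25.5, 348.7]
orientation: [-180.0, -0.0, 44.8]
force: [-0.4, 0.1, -0.8]
finger_gap: 8.6
grasp_force: 107.1
```

Emit:
arm_command(
  commands=[
    [[2.5,2.4,0,-2.2],[5.1,4.7,0,-4.4],[7.7,6.9,0,-6.6],[10.4,9.0,0,-8.8],[13.2,10.9,0,-11.0],[16.0,12.7,0,-13.1],[18.8,14.4,0,-15.2],[21.6,16.0,0,-17.2],[24.4,17.4,0,-19.2],[27.2,18.7,0,-21.2],[29.9,19.8,0,-23.1],[32.6,20.8,0,-24.9],[35.2,21.7,0,-26.7],[37.7,22.5,0,-28.4],[40.2,23.2,0,-30.0],[42.5,23.8,0,-31.6],[44.7,24.3,0,-33.0],[46.8,24.8,0,-34.4],[48.8,25.1,0,-35.7]],
  ],
)

```text
time_s: 17.85
tool_pos: [573.1, 50.4, 348.7]
orientation: [180.0, 0.0, 9.2]
force: [0.7, 0.2, -2.4]
finger_gap: 8.8
grasp_force: 107.1
```

Emit:
arm_command(
  commands=[
    [[1.9,0.3,0,-1.2],[3.6,0.5,0,-2.3],[5.2,0.7,0,-3.3],[6.6,0.8,0,-4.3],[8.0,1.0,0,-5.1],[9.1,1.0,0,-5.9],[10.2,1.1,0,-6.6],[11.1,1.1,0,-7.1],[11.9,1.2,0,-7.6],[12.6,1.2,0,-8.1],[13.1,1.2,0,-8.4],[13.6,1.2,0,-8.7],[13.9,1.2,0,-8.9],[14.1,1.2,0,-9.1],[14.3,1.2,0,-9.2],[14.5,1.2,0,-9.3],[14.5,1.2,0,-9.3],[14.5,1.2,0,-9.3],[14.5,1.2,0,-9.3],[14.5,1.2,0,-9.3]],
  ],
)

```text
time_s: 20.35
tool_pos: [587.4, 51.6, 348.7]
orientation: [-180.0, 0.0, -0.0]
force: [0.3, 0.1, -1.9]
finger_gap: 8.8
grasp_force: 107.1
```

Run:
```python
from h import *
im=eyes.grab_frame("wrist");s=readout.state();print(s["tool_pos"],s["orientation"],s["time_s"],s["grasp_force"])
for n,z in(("ball_center",146),("dish_tag",149),("reader_window",150)):
    r=eyes.tip_of(n,"wrist")
    if r: print(n,r[0]["p"],np.round(r[0]["position"]),np.round(atz("wrist",r[0]["position"],z),1))
sd=eyes.grab_frame("side")
cv2.imwrite("pics/f.png",np.hstack([im[80:384,150:],cv2.resize(sd[150:280,190:350],(374,304))])[...,::-1])
```

```text
[587.44594297  51.55639446 348.67015867] [ 1.79999489e+02  1.10853892e-03 -3.22830906e-02] 20.4 107.13055729866028
dish_tag 0.63 [508. 219.] [ 587.2 -119.7  149. ]
```

View pics/f.png

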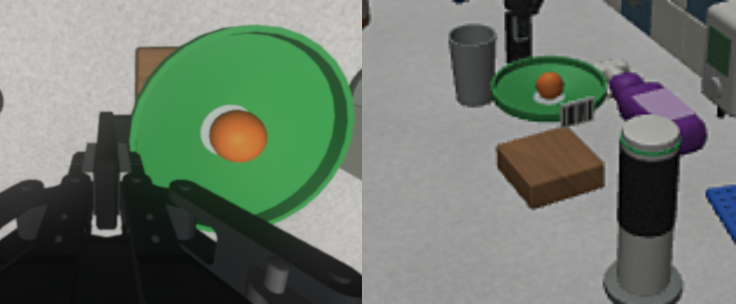

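The dish is level above the stand with the ball on the spot (wrist crop (238,135), as before). The striped tag faces the post, and the tumbler is untouched. I hold for a moment and hand in.

Emit:
arm_command(
  commands=[
    [[0,0,0,0],[0,0,0,0],[0,0,0,0],[0,0,0,0],[0,0,0,0],[0,0,0,0],[0,0,0,0],[0,0,0,0]],
  ],
)

```text
time_s: 21.6
tool_pos: [587.5, 51.5, 348.6]
orientation: [180.0, 0.0, -0.0]
force: [-0.8, -0.3, -1.3]
finger_gap: 8.8
grasp_force: 107.1
```

```bash
python3 -c "
from cell import job
print(job.job_done())"
```

```text
the job is handed in; nothing more can be done
None
```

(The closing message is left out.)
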